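# Work a gummed cylinder liner up off its piston

## Robot

A 6-joint arm with a two-finger parallel gripper is mounted at the origin on a cart in front of the work surface, level with it; the furniture and walls round the work are solid. World frame = base frame: x ahead of the robot, y to its left, z up, the work surface at z = 0. Lengths are in mm, angles in rad, forces in N, time in s.
With the tool pointing down it reaches from about 400 to 925 mm from the base axis. Payload 12.5 kg.
Tool frame: the origin (TCP) lies on the centre line of the jaws, within the pads' length; the fingertips stand 25 mm ahead of it and the grasp point (between the pads) lies 6 mm ahead of it (env.tip_extent is the distance from the TCP to the fingertips, in mm); x points along the fingers, z is the direction in which the jaws open and shut, and the axes are right-handed (so a half turn about x gives the same grasp; the last joint's range is limited). The gripper opens to 95 mm and grips with 3 to 60 N. Pads are 20 mm wide; open, the fingers measure 119 mm over their backs; the gripper's body (75 mm by 180 mm) begins 59 mm behind the grasp point.
Start: joints at [-1.417, 0.491, 1.559, -0, 1.092, -0.106], TCP at [160.577, -604.039, 205.361] pointing down, gripper open.
Joint ranges: [-3.1, 3.1], [-0.84, 2.19], [0.05, 2.79], [-1.13, 4.28], [0.06, 2.93], [-2.69, 2.69]. Speed limits (rad/s): [2.22, 2.22, 2.79, 3.14, 3.14, 3.14].

## Interface

Orientations are given as [roll, pitch, yaw] about the fixed x, y, z axes, in that order (R = Rz(yaw) Ry(pitch) Rx(roll)).
In Python, from cell import env gives the robot as it stands.
- The arm moves only by the tool step_arm, never from a script. Its argument "rows" is a list of rows, each a list of 6 numbers: the shift along the tool's x, y, z in mm, then the turn, a rotation vector about the tool's x, y, z in rad. In form: [[x, y, z, wx, wy, wz], ...]. A call has 1 to 8 rows; each row shifts and turns the pose as measured when the row begins, along the tool's axes as they then stand; what a row does not reach is not made up. A row lasts 1/8 s, in which the tool goes at most 62.5 mm and 10.7 degrees, less where a joint would pass 70% of its speed; a pose out of reach is approached as far as the arm can. A call is refused whole if a number of a shift passes 62.5 or a number of a turn 0.188, either way. A call with a gripper value outside its range is refused whole. "grip" is the finger opening in mm, from 0 to 95.1, set as the call begins (left out, the last holds). The fingers move at their own pace and stop on an object; the grip force is fixed at half the most. Time passes only in rows, so rows that do not move let the fingers close. It gives the time, the measured TCP pose, the force and the opening at its end, in the units of the state.
- env.state(): the state, without advancing time (a new reading comes with each control period).
- env.read_camera(name): name is "side" or "top" or "wrist"; returns the picture (400x640x3 uint8, red, green, blue); there is no depth.
- env.get_calibration(name): a dict with "fx", "fy", "cx", "cy" (pixels), "D" ([k1, k2, p1, p2, k3] as OpenCV has them; the pictures are not rectified), "pose" (4x4, takes a point from camera to world coordinates); the wrist camera has in their place "hand_eye" (4x4, takes a point from camera to tool coordinates, whose origin is the TCP and whose axes are the tool frame's). Camera axes: x right, y down, z forward; pixel columns grow to the right and rows downward; lengths in mm; the calibration is good to about 2 mm. A picture is of the moment at which its call begins: read the wrist's pose just before it. get_calibration takes no time and is no camera call.
- env.job_done(): hands the job in, once; it reports no verdict.
The state is a dict: "t": time; "joints": joint angles; "qvel": joint speeds; "tau": joint torques, N m; "eef_pos": TCP position; "tcp_rot": TCP orientation; "ft_force": force on the tool from outside, world axes, zero at the start; "moment": the same for the moment, N m; "opening": opening from 0.0 (shut) to 1.0 (fully open).
Only numpy, scipy, OpenCV 4.12 (cv2) and the standard library are available. Lean on these libraries where they do the work, as an engineer would, in place of code of your own. Each camera call takes 0.05 s, during which the arm holds its last target.

## Task

The piston's rings have gummed fast in the cylinder liner that stands over it. Work the liner up off the piston so that the piston stays down in its cradle and does not ride up with it, then stand the liner, flange up, in the steel parts tray. Leave the other things on the bench alone.

Things in the scene. Friction and masses are not known exactly. Their poses are not given: they have to be found in the camera images.
- liner: Loose dark grey iron cylinder liner, an upright open tube, 64 mm long, 0.24 to 0.38 kg: outside diameter 54 mm, bore 44.6 mm, flange of 62 mm diameter on its top 10.5 mm (grip it there, with 20 N or more). Origin at the centre of its lower end, z up along the bore. At the start its lower end rests on the cradle's blocks and it covers the top 26 mm of the piston.
- liner_top (a point): Centre of the liner's top face, 64 mm above its origin. Friction only opposes the way a part slides: swung to and fro about its axis by 0.5 rad or more and raised just 2 or 3 mm a swing, the liner climbs and the piston's weight holds it down; swinging without raising lets a piston that rode up sink back. The rings are out of the liner once it is 22 mm, the crown once it is 27 mm above its start.
- piston: Loose aluminium piston with gudgeon pin, 0.17 to 0.24 kg, 42 mm diameter, 54 mm high, standing crown up in the liner. Origin at the centre of its underside, z up. Its sprung rings grip the liner's bore with a friction several times the piston's weight: a straight pull on the liner carries it along. The pin (14 mm diameter, 82 mm long, along y, 18 mm above the origin) lies in the cradle's slots.
- cradle: Piston cradle fixed to the bench: wooden base 125 x 115 x 15 mm with two aluminium blocks, tops 43 mm above the bench, each with a slot 18 mm deep, 17 mm wide and open at the top for an end of the gudgeon pin: they stop the piston turning, not rising. Origin at the centre of the underside, z up. The piston's origin stands 15 mm above the cradle's, the pin along the cradle's y.
- tray: Shallow steel parts tray fixed to the bench, 130 (x) x 180 (y) x 22 mm with a ribbed black rubber mat inside, whose top is 5 mm above the tray's origin. Origin at the centre of the underside, z up. Walls 2 mm. Its middle is free; a valve spring stands in the corner at +x, +y.
- spring: Valve spring, 30 mm diameter, 42 mm high, standing loose in a corner of the tray. Leave it alone.
- con_rod: Loose connecting rod, 82 x 172 x 20 mm, lying behind the work. Leave it alone.
- carburettor: Loose carburettor, 82 x 90 x 109 mm, standing behind the work. Leave it alone.
- spanner: Loose spanner, 27 x 165 x 7 mm, lying near the right edge of the bench. Leave it alone.
- gasket_box: Loose cardboard gasket box, 100 x 70 x 23 mm, at the right of the bench. Leave it alone.

How it is judged:
By the outcome, as a careful person would: the job done as asked, in the order asked, and still so for the second after the job is handed in, with the robot touching nothing.
It also fails if it takes over 61 s, if anything falls off the work surface, if the arm or the gripper's body presses on something with over 40 N, if the wrist force passes 120 N, or if a joint passes its speed limit or range.

## Working session

There is one attempt and no reset: what is moved stays moved. The work goes in short steps, Python scripts to look and compute and a tool call to move; the robot and the scene stay as the last step left them, time stands still between calls to the robot, and variables do not carry over. Pictures are saved under pics/ and viewed, and the job is handed in when it is done.

Besides the shell and the picture viewer there is one more tool, called in YAML: its name, and indented under it one key for each argument. step_arm: Moves the arm, as the interface text tells. Its arguments: {"type":"object","properties":{"rows":{"type":"array","items":{"type":"array","items":{"type":"number"}}},"grip":{"type":"number"}},"required":["rows"]}

```bash
mkdir -p pics; ls
python3 - <<'E'
from cell import env
import cv2
print(env.state())
for n in ("side","top","wrist"):
    c=env.get_calibration(n); print(n,c)
    cv2.imwrite(f"pics/a_{n}.png",env.read_camera(n)[:,:,::-1])
E
```

```text
pics
{'t': 0.0, 'joints': array([-1.41659658e+00,  4.91553668e-01,  1.55949224e+00,  8.21517581e-06,
        1.09169188e+00, -1.05620444e-01]), 'qvel': array([3.98589990e-05, 1.51991549e-03, 5.78085858e-04, 2.34518520e-04,
       1.12423447e-03, 4.77591263e-04]), 'tau': array([ 3.65299479e-05, -6.12649870e+01, -2.58188260e+01,  6.92402967e-02,
        4.81677102e-02, -1.14206009e-04]), 'eef_pos': array([ 160.53608306, -603.7476621 ,  204.75067981]), 'tcp_rot': array([3.02960987, 1.56965116, 1.71862994]), 'ft_force': array([0.79216935, 0.61114774, 0.10050671]), 'moment': array([ 0.04586342, -0.05337248,  0.0146583 ]), 'opening': 0.9976026284164392}
side {'fx': 519.0913075658297, 'fy': 519.0913075658297, 'cx': 314.22941674214627, 'cy': 199.69006800604546, 'D': array([-0.04039114,  0.        ,  0.        ,  0.        ,  0.        ]), 'pose': array([[ 8.54250008e-01, -3.57949670e-01,  3.76999944e-01,
         9.19221178e+00],
       [-5.19628992e-01, -5.66198066e-01,  6.39847998e-01,
        -1.06499254e+03],
       [-1.55767407e-02, -7.42490258e-01, -6.69675728e-01,
         1.12194884e
[... 463 characters left out ...]
717363e-03, -9.80543711e-02, -9.95133520e-01,
         1.29101135e+03],
       [ 0.00000000e+00,  0.00000000e+00,  0.00000000e+00,
         1.00000000e+00]])}
wrist {'fx': 308.54427566502153, 'fy': 308.54427566502153, 'cx': 315.749741482516, 'cy': 199.23546284396514, 'D': array([-0.05522333,  0.        ,  0.        ,  0.        ,  0.        ]), 'hand_eye': array([[-1.11264167e-03, -2.41739915e-01,  9.70340443e-01,
        -1.79703772e+02],
       [ 4.31889678e-04, -9.70341069e-01, -2.41739576e-01,
         6.77681298e+01],
       [ 9.99999288e-01,  1.50110496e-04,  1.18404688e-03,
         7.53342777e-01],
       [ 0.00000000e+00,  0.00000000e+00,  0.00000000e+00,
         1.00000000e+00]])}
```

View pics/a_side.png

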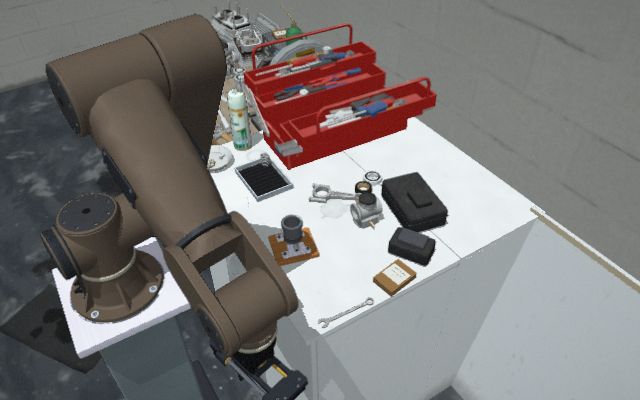

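View pics/a_top.png

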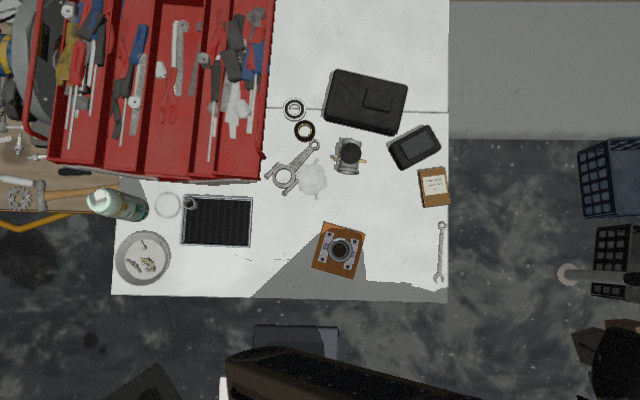

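View pics/a_wrist.png

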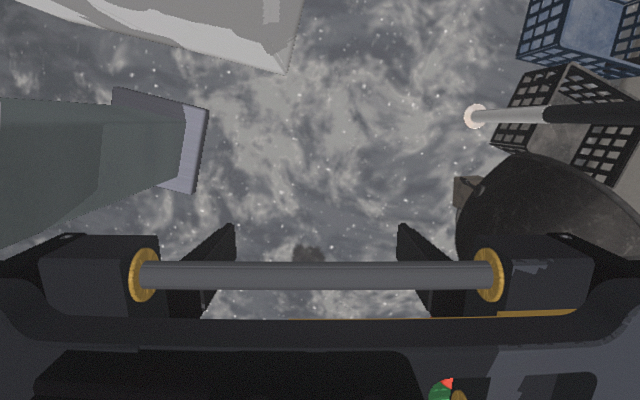

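```bash
cat > h.py <<'E'
import numpy as np, cv2
from scipy.spatial.transform import Rotation as R
from cell import env
def cam(n,st=None):
    c=env.get_calibration(n); K=np.array([[c['fx'],0,c['cx']],[0,c['fy'],c['cy']],[0,0,1.]])
    if n=='wrist':
        st=st or env.state(); T=np.eye(4); T[:3,:3]=R.from_euler('xyz',st['tcp_rot']).as_matrix(); T[:3,3]=st['eef_pos']
        P=T@c['hand_eye']
    else: P=c['pose']
    return K,c['D'],P
def pix2w(n,uv,z,st=None):
    K,D,P=cam(n,st); q=cv2.undistortPoints(np.array(uv,float).reshape(-1,1,2),K,D).reshape(-1,2)
    d=np.c_[q,np.ones(len(q))]@P[:3,:3].T; o=P[:3,3]
    return o+d*((z-o[2])/d[:,2])[:,None]
def w2pix(n,pts,st=None):
    K,D,P=cam(n,st); Pi=np.linalg.inv(P)
    return cv2.projectPoints(np.array(pts,float).reshape(-1,1,3),cv2.Rodrigues(Pi[:3,:3])[0],Pi[:3,3],K,D)[0].reshape(-1,2)
E
python3 - <<'E'
import cv2,numpy as np
a=cv2.imread('pics/a_top.png');b=cv2.imread('pics/a_side.png')
cv2.imwrite('pics/b1.png',np.hstack([cv2.resize(a[215:285,305:375],None,fx=5.5,fy=5.5,interpolation=2),cv2.resize(a[185:255,175:260],None,fx=4.7,fy=5.5,interpolation=2)]))
cv2.imwrite('pics/b2.png',np.hstack([cv2.resize(b[205:270,262:327],None,fx=6,fy=6,interpolation=2),cv2.resize(b[145:210,230:297],None,fx=6,fy=6,interpolation=2)]))
E
```

```text
(no output)
```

View pics/b1.png

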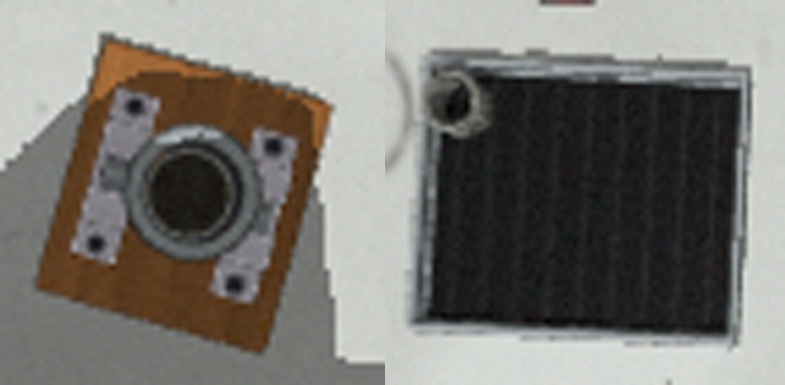

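View pics/b2.png

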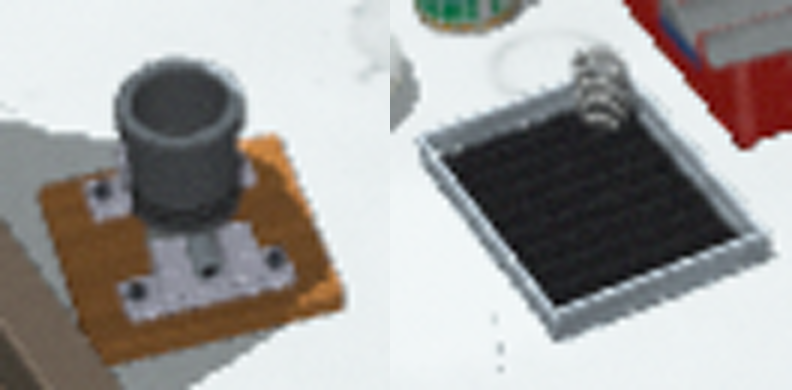

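Run:
```python
from h import *
t=lambda p:[(305+x/5.5-.4,215+y/5.5-.4) for x,y in p]
print(pix2w('top',t([(195,192)]),107), pix2w('side',[(262+181/6-.4,205+100/6-.4)],107))
c=pix2w('top',t([(103,37),(333,105),(265,352),(37,290)]),15);print(c,c.mean(0))
print('edges',np.diff(np.vstack([c,c[:1]]),axis=0))
sc=lambda p:[(262+x/6-.4,205+y/6-.4) for x,y in p]
print(pix2w('side',sc([(40,188),(278,133),(345,305),(105,362)]),15).mean(0))
ty=lambda p:[(175+(x-385)/4.7-.4,185+y/5.5-.4) for x,y in p]
c=pix2w('top',ty([(428,52),(748,68),(737,345),(412,322)]),22);print(c,c.mean(0))
s=lambda p:[(230+(x-390)/6-.4,145+y/6-.4) for x,y in p]
c=pix2w('side',s([(420,140),(600,60),(772,240),(556,315)]),22);print(c,c.mean(0))
st=env.state();print(R.from_euler('xyz',st['tcp_rot']).as_matrix())
```

```text
[[ 482.48902037 -139.85253442  107.        ]] [[ 480.72118197 -138.60631575  107.        ]]
[[ 557.47353491  -97.70858987   15.        ]
 [ 527.76868684 -209.30062414   15.        ]
 [ 409.15945413 -179.01261991   15.        ]
 [ 435.51087782  -69.50059507   15.        ]] [ 482.47813842 -138.88060725   15.        ]
edges [[ -29.70484807 -111.59203427    0.        ]
 [-118.60923271   30.28800423    0.        ]
 [  26.3514237   109.51202483    0.        ]
 [ 121.96265708  -28.20799479    0.        ]]
[ 478.83246148 -144.43769477   15.        ]
[[618.82913072 272.25987658  22.        ]
 [616.28455062  93.19772011  22.        ]
 [483.3490807   93.71616243  22.        ]
 [489.5410986  273.84133129  22.        ]] [552.00096516 183.2537726   22.        ]
[[482.80058582 269.3688638   22.        ]
 [603.92260185 281.18820034  22.        ]
 [608.73187128  85.64289127  22.        ]
 [481.12393283  93.68300286  22.        ]] [544.14474795 182.47073957  22.        ]
[[-1.36735519e-04  9.66437079e-01  2.56903395e-01]
 [ 7.99427056e-04  2.56903421e-01 -9.66436751e-01]
 [-9.99999671e-01  7.32292945e-05 -8.07723771e-04]]
```

```bash
cat >> h.py <<'E'
def plan(tgt,ang,n,pr=True):
    """rows from current pose to TCP tgt, pointing down, jaw(z) axis angle ang"""
    st=env.state(); p=st['eef_pos'].copy(); M=R.from_euler('xyz',st['tcp_rot'])
    z=np.array([np.cos(ang),np.sin(ang),0]); x=np.array([0,0,-1.]); y=np.cross(z,x)
    G=R.from_matrix(np.c_[x,y,z]); w=(M.inv()*G).as_rotvec(); rows=[]
    for i in range(n):
        m=M*R.from_rotvec(w*i/n); d=m.inv().apply((np.array(tgt)-p)/n)
        rows.append([round(float(v),1) for v in d]+[round(float(v),3) for v in w/n])
    print(rows)
def where():
    st=env.state(); M=R.from_euler('xyz',st['tcp_rot']).as_matrix()
    print('t',st['t'],'p',st['eef_pos'].round(1),'jaw',round(float(np.arctan2(M[1,2],M[0,2])),3),'tilt',(M[:2,0]*1000).round(1),'F',st['ft_force'].round(1),'M',st['moment'].round(2),'open',round(st['opening']*95.1,1),'j',st['joints'].round(2))
E
python3 -c "
from h import *
plan((482,-139.5,200),-0.25,12)"
```

```text
[[0.4, 35.8, -30.5, -0.088, -0.0, -0.0], [0.4, 38.4, -27.2, -0.088, -0.0, -0.0], [0.4, 40.6, -23.7, -0.088, -0.0, -0.0], [0.4, 42.6, -20.1, -0.088, -0.0, -0.0], [0.4, 44.2, -16.2, -0.088, -0.0, -0.0], [0.4, 45.4, -12.3, -0.088, -0.0, -0.0], [0.4, 46.3, -8.2, -0.088, -0.0, -0.0], [0.4, 46.9, -4.1, -0.088, -0.0, -0.0], [0.4, 47.1, 0.1, -0.088, -0.0, -0.0], [0.4, 46.9, 4.2, -0.088, -0.0, -0.0], [0.4, 46.3, 8.4, -0.088, -0.0, -0.0], [0.4, 45.4, 12.4, -0.088, -0.0, -0.0]]
```

step_arm:
  rows:
    - [0.4, 36, -30, -0.088, 0, 0]
    - [0.4, 38, -27, -0.088, 0, 0]
    - [0.4, 41, -24, -0.088, 0, 0]
    - [0.4, 43, -20, -0.088, 0, 0]
    - [0.4, 44, -16, -0.088, 0, 0]
    - [0.4, 45, -12, -0.088, 0, 0]
    - [0.4, 46, -8, -0.088, 0, 0]
    - [0.4, 47, -4, -0.088, 0, 0]
  grip: 95

```text
t: 1.15
eef_pos: [377.2, -286.5, 200.3]
tcp_rot: [2.395, 1.568, 1.805]
ft_force: [-0.5, -0.3, -0.1]
opening: 1.001
```

```bash
python3 -c "
from h import *
where();plan((482,-139.5,200),-0.25,6)"
```

```text
t 1.15 p [ 377.2 -286.5  200.3] jaw -0.59 tilt [-0.6  2.6] F [-0.5 -0.3 -0.1] M [-0.05 -0.07 -0.04] open 95.2 j [-0.79  0.28  1.92  0.    0.94 -0.2 ]
[[0.1, 30.1, 0.9, -0.057, -0.0, -0.0], [0.1, 30.0, 2.6, -0.057, -0.0, -0.0], [0.1, 29.8, 4.3, -0.057, -0.0, -0.0], [0.1, 29.5, 6.0, -0.057, -0.0, -0.0], [0.1, 29.1, 7.6, -0.057, -0.0, -0.0], [0.0, 28.6, 9.3, -0.057, -0.0, -0.0]]
```

step_arm:
  rows:
    - [0, 30, 1, -0.057, 0, 0]
    - [0, 30, 2.6, -0.057, 0, 0]
    - [0, 30, 4.3, -0.057, 0, 0]
    - [0, 29.5, 6, -0.057, 0, 0]
    - [0, 29, 7.6, -0.057, 0, 0]
    - [0, 28.5, 9.3, -0.057, 0, 0]
    - [0, 0, 0, 0, 0, 0]

```text
t: 2.02
eef_pos: [484.8, -130.8, 200.1]
tcp_rot: [2.249, 1.567, 2.018]
ft_force: [0.3, -0.2, 1.1]
opening: 0.995
```

```bash
python3 -c "
from h import *
where();cv2.imwrite('pics/w1.png',env.read_camera('wrist')[:,:,::-1])
print(w2pix('wrist',[(482,-139.5,107)]))"
```

```text
t 2.025 p [ 484.8 -130.8  200.1] jaw -0.231 tilt [-1.5  3.2] F [ 0.3 -0.2  1.1] M [-0.04 -0.09 -0.01] open 94.7 j [-0.4   0.32  1.86  0.    0.96 -0.17]
[[314.83677903 207.08221112]]
```

View pics/w1.png

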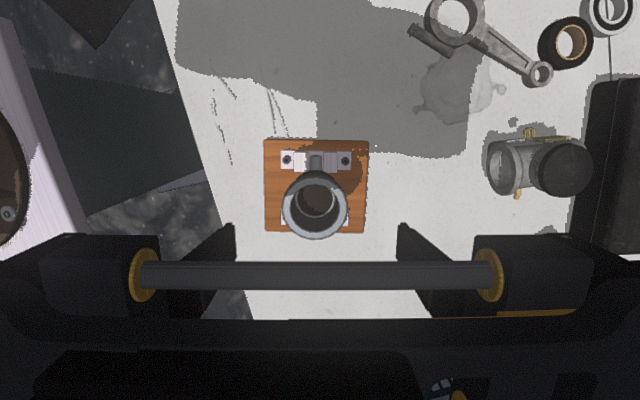

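```bash
python3 -c "
from h import *
a=cv2.imread('pics/w1.png');cv2.imwrite('pics/w1z.png',cv2.resize(a[160:250,265:365],None,fx=6,fy=6,interpolation=2))"
```

```text
(no output)
```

View pics/w1z.png

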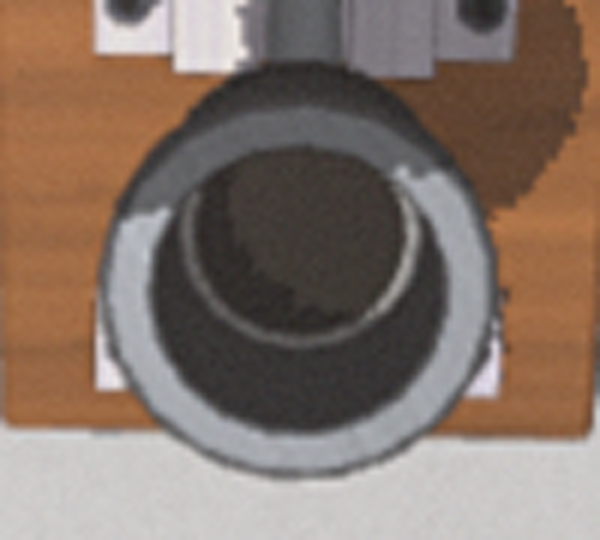

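```bash
python3 -c "
from h import *
c=pix2w('wrist',[(314.5,208.1)],107)[0];print(c)
# check sizes
import math
pts=[(c[0]+31*math.cos(a),c[1]+31*math.sin(a),107) for a in np.linspace(0,6.28,60)]
q=(w2pix('wrist',pts)+.4-[265,160])*6;print(q.min(0),q.max(0))
plan((c[0],c[1],150),-0.24,3)"
```

```text
[ 481.4756094  -140.37167699  107.        ]
[96.88806285 90.71631607] [501.96663948 481.01052947]
[[16.7, -3.2, -0.2, 0.003, -0.001, -0.001], [16.7, -3.2, -0.2, 0.003, -0.001, -0.001], [16.7, -3.1, -0.2, 0.003, -0.001, -0.001]]
```

step_arm:
  rows:
    - [16, -3.1, -0.2, 0.003, 0, -0.001]
    - [16, -3.1, -0.2, 0.003, -0.001, -0.001]
    - [16, -3, -0.2, 0.003, -0.001, -0.001]
    - [0, 0, 0, 0, 0, 0]

```text
t: 2.58
eef_pos: [479.6, -143.1, 151.0]
tcp_rot: [-2.19, 1.57, -2.437]
ft_force: [1.1, 0.2, 0.9]
opening: 0.999
```

```bash
python3 -c "
from h import *
where();a=env.read_camera('wrist')[:,:,::-1];cv2.imwrite('pics/w2.png',cv2.resize(a[150:330,180:460],None,fx=2.8,fy=2.8,interpolation=2))
plan((481.5,-140.2,108),-0.24,4)"
```

```text
t 2.575 p [ 479.6 -143.1  151. ] jaw -0.247 tilt [-0.9 -0.7] F [1.1 0.2 0.9] M [-0.08 -0.05 -0.01] open 95.0 j [-0.42  0.39  1.92 -0.    0.83 -0.17]
[[10.9, 0.8, 0.2, -0.002, 0.0, 0.0], [10.9, 0.8, 0.2, -0.002, 0.0, 0.0], [10.9, 0.8, 0.2, -0.002, 0.0, 0.0], [10.9, 0.8, 0.2, -0.002, 0.0, 0.0]]
```

View pics/w2.png

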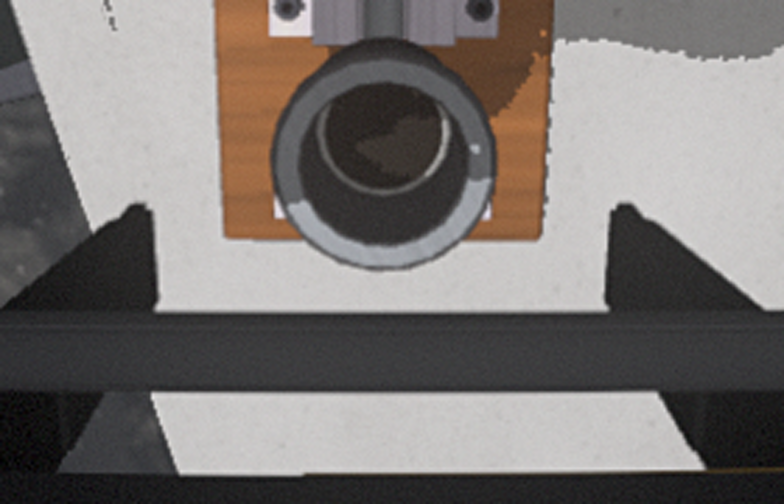

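```bash
python3 -c "
from h import *
where()
c=pix2w('wrist',[(316.8,208)],107)[0];print(c)
plan((c[0],c[1],108),-0.24,4)"
```

```text
t 2.625 p [ 480.  -143.1  151.6] jaw -0.247 tilt [ 0.1 -1.1] F [ 1.1  0.5 -0.3] M [-0.02 -0.08 -0.02] open 94.7 j [-0.42  0.39  1.92 -0.    0.83 -0.17]
[ 482.36903853 -139.51608929  107.        ]
[[10.9, 1.0, 0.4, -0.002, 0.0, 0.0], [10.9, 1.0, 0.4, -0.002, 0.0, 0.0], [10.9, 1.0, 0.4, -0.002, 0.0, 0.0], [10.9, 1.0, 0.4, -0.002, 0.0, 0.0]]
```

step_arm:
  rows:
    - [11, 0.9, 0.3, -0.002, 0, 0]
    - [11, 0.9, 0.3, -0.002, 0, 0]
    - [11, 0.9, 0.3, -0.002, 0, 0]
    - [9, 0.5, 0.2, 0, 0, 0]
    - [0, 0, 0, 0, 0, 0]

```text
t: 3.25
eef_pos: [482.2, -140.5, 107.6]
tcp_rot: [-0.679, 1.569, -0.92]
ft_force: [-0.2, -0.5, 0.7]
opening: 0.999
```

```bash
python3 -c "
from h import *
where();a=env.read_camera('wrist')[:,:,::-1];cv2.imwrite('pics/w3.png',cv2.resize(a[150:330,180:460],None,fx=2.8,fy=2.8,interpolation=2))
plan((482,-139.9,108),-0.24,1);where()"
```

```text
t 3.25 p [ 482.2 -140.5  107.6] jaw -0.241 tilt [ 1.2 -1.6] F [-0.2 -0.5  0.7] M [-0.07 -0.09 -0.01] open 95.0 j [-0.41  0.45  1.96 -0.    0.73 -0.17]
[[-0.1, 0.6, -0.5, -0.001, 0.002, 0.001]]
t 3.3 p [ 482.3 -140.6  107.9] jaw -0.241 tilt [ 1.7 -1.8] F [-0.6  0.5 -0.8] M [-0.02 -0.09  0.02] open 95.2 j [-0.41  0.45  1.96 -0.    0.73 -0.17]
```

View pics/w3.png

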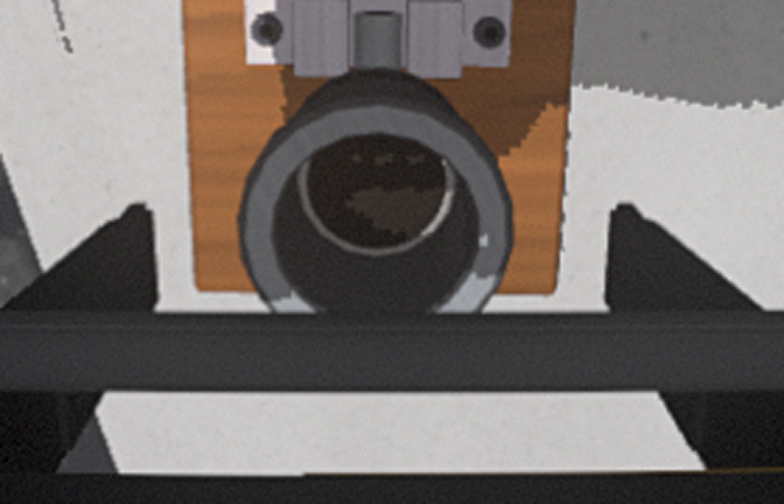

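step_arm:
  rows:
    - [0, 0.6, -0.7, 0, 0.002, 0.001]
    - [0, 0, 0, 0, 0, 0]

```text
t: 3.55
eef_pos: [482.0, -139.8, 108.4]
tcp_rot: [-0.507, 1.57, -0.748]
ft_force: [-0.6, 0.1, 0.1]
opening: 1.002
```

step_arm:
  rows:
    - [0, 0, 0, 0, 0, 0]
    - [0, 0, 0, 0, 0, 0]
    - [0, 0, 0, 0, 0, 0]
    - [0, 0, 0, 0, 0, 0]
  grip: 40

```text
t: 4.05
eef_pos: [482.2, -139.9, 108.9]
tcp_rot: [-0.347, 1.569, -0.588]
ft_force: [0.4, 0.4, -0.0]
opening: 0.631
```

```bash
python3 -c "
from h import *
where()"
```

```text
t 4.05 p [ 482.2 -139.9  108.9] jaw -0.241 tilt [ 1.6 -1.1] F [ 0.4  0.4 -0. ] M [-0.01 -0.09  0.02] open 60.0 j [-0.41  0.45  1.96 -0.    0.73 -0.17]
```

step_arm:
  rows:
    - [0, 0, 0, 0.17, 0, 0]
    - [0, 0, 0, 0.17, 0, 0]
    - [0, 0, 0, 0.08, 0, 0]
    - [0, 0, 0, -0.17, 0, 0]
    - [-0.6, 0, 0, -0.17, 0, 0]
    - [-0.6, 0, 0, -0.17, 0, 0]
    - [-0.6, 0, 0, -0.17, 0, 0]
    - [0, 0, 0, -0.12, 0, 0]

```text
t: 5.05
eef_pos: [482.2, -140.0, 110.7]
tcp_rot: [-0.767, 1.569, -0.618]
ft_force: [0.8, 0.2, 0.7]
opening: 0.425
```

```bash
python3 -c "
from h import *
where();a=env.read_camera('wrist')[:,:,::-1];cv2.imwrite('pics/w4.png',a);cv2.imwrite('pics/s4.png',cv2.resize(env.read_camera('side')[205:270,262:327,::-1],None,fx=8,fy=8,interpolation=2))
where()"
```

```text
t 5.05 p [ 482.2 -140.   110.7] jaw 0.149 tilt [ 1.4 -1. ] F [0.8 0.2 0.7] M [-0.03 -0.16  0.02] open 40.5 j [-0.41  0.45  1.96 -0.    0.73 -0.56]
t 5.15 p [ 482.1 -139.9  110.7] jaw 0.145 tilt [ 1.3 -0.9] F [-0.2  0.3  0.9] M [ 0.02 -0.1  -0.02] open 40.0 j [-0.41  0.45  1.96 -0.    0.73 -0.56]
```

View pics/w4.png

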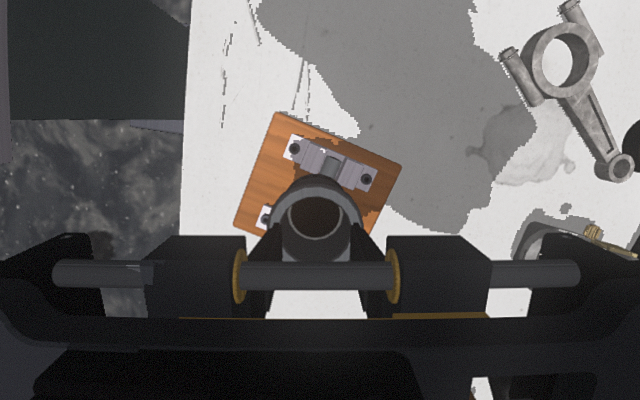

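View pics/s4.png

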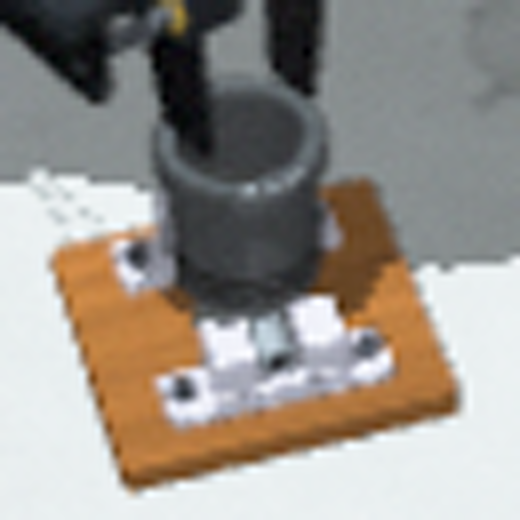

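```bash
python3 -c "
from h import *
a=.145
for s in (-20,20):
  for z in (110,86):
    p=[482+s*np.cos(a),-140+s*np.sin(a),z]; q=w2pix('side',[p])[0]; print(s,z,(q-[262,205]+.4)*8, w2pix('wrist',[p]))
for z in (107,109): print((w2pix('side',[(482,-140,z)])-[262,205]+.4)*8, w2pix('wrist',[(482,-140,z)]))
"
```

```text
-20 110 [200.52574694 154.4271094 ] [[282.96373889 233.38612033]]
-20 86 [204.03943815 203.14080164] [[286.41894321 221.24890801]]
20 110 [291.11448815 102.27334251] [[347.39657481 233.38433629]]
20 86 [293.59029809 150.95026272] [[343.89431093 221.25283509]]
[[246.48469027 134.33167299]] [[315.18449911 231.72957232]]
[[246.2334423  130.23587265]] [[315.18680698 232.84150399]]
```

```bash
python3 -c "
from h import *
print(env.tip_extent,[a for a in dir(env) if a[0]!='_'])
where()
K,D,P=cam('wrist');he=env.get_calibration('wrist')['hand_eye'];Pi=np.linalg.inv(he)
for x in (-20,0,25):
  for y in (-10,0,10):
    for z in (20,47.5): print(x,y,z,cv2.projectPoints(np.array([[[x,y,z*1.]]]),cv2.Rodrigues(Pi[:3,:3])[0],Pi[:3,3],K,D)[0].ravel().round())
a=cv2.imread('pics/w4.png');cv2.imwrite('pics/w4z.png',cv2.resize(a[150:330,220:420],None,fx=3.3,fy=3.3,interpolation=2))
"
```

```text
25.0 ['IKError', 'get_calibration', 'job_done', 'read_camera', 'state', 'tip_extent']
t 5.15 p [ 482.1 -139.9  110.7] jaw 0.145 tilt [ 1.3 -0.9] F [-0.2  0.3  0.9] M [ 0.02 -0.1  -0.02] open 40.0 j [-0.41  0.45  1.96 -0.    0.73 -0.56]
-20 -10 20 [351. 263.]
-20 -10 47.5 [399. 263.]
-20 0 20 [351. 246.]
-20 0 47.5 [401. 246.]
-20 10 20 [352. 229.]
-20 10 47.5 [402. 229.]
0 -10 20 [347. 249.]
0 -10 47.5 [391. 249.]
0 0 20 [348. 234.]
0 0 47.5 [392. 234.]
0 10 20 [348. 218.]
0 10 47.5 [393. 218.]
25 -10 20 [344. 235.]
25 -10 47.5 [383. 234.]
25 0 20 [344. 221.]
25 0 47.5 [383. 221.]
25 10 20 [344. 207.]
25 10 47.5 [384. 207.]
```

View pics/w4z.png

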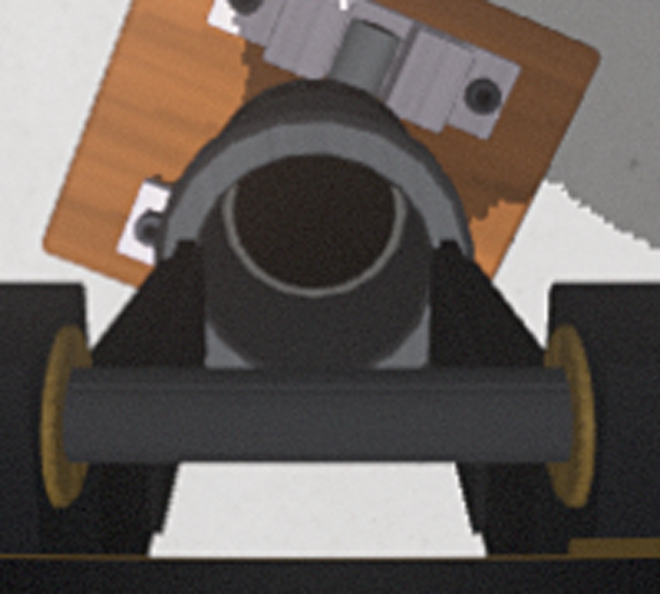

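step_arm:
  rows:
    - [0, 0, 0, 0, 0, 0]
    - [0, 0, 0, 0.13, 0, 0]
    - [0, 0, 0, 0.13, 0, 0]
    - [0, 0, 0, 0.12, 0, 0]
    - [0, 0, 0, 0, 0, 0]
    - [0, 0, 0, 0, 0, 0]
  grip: 95

```text
t: 5.9
eef_pos: [482.1, -139.9, 110.6]
tcp_rot: [-0.368, 1.569, -0.623]
ft_force: [0.2, 0.0, -0.1]
opening: 0.973
```

```bash
python3 -c "
from h import *
where();cv2.imwrite('pics/s5.png',cv2.resize(env.read_camera('side')[190:270,252:342,::-1],None,fx=7,fy=7,interpolation=2))
M=R.from_euler('xyz',env.state()['tcp_rot']);p=env.state()['eef_pos']
for x in (-10,0,25):
  for z in (-47.5,47.5):
    print(x,z,((w2pix('side',[p+M.apply([x,0,z])])-[252,190]+.4)*7).round())
"
```

```text
t 5.9 p [ 482.1 -139.9  110.6] jaw -0.256 tilt [ 1.2 -0.9] F [ 0.2  0.  -0.1] M [-0.05 -0.1  -0.01] open 92.6 j [-0.41  0.45  1.96 -0.    0.73 -0.16]
-10 -47.5 [[168. 223.]]
-10 47.5 [[399. 173.]]
0 -47.5 [[170. 241.]]
0 47.5 [[400. 191.]]
25 -47.5 [[174. 286.]]
25 47.5 [[401. 235.]]
```

View pics/s5.png

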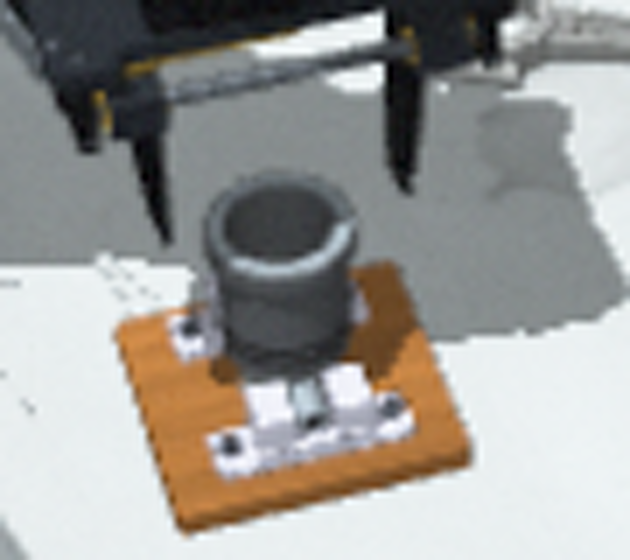

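step_arm:
  rows:
    - [9, 0, 0, 0, 0.001, 0.001]
    - [9, 0, 0, 0, 0, 0]
    - [8.5, 0, 0, 0, 0, 0]
    - [0, 0, 0, 0, 0, 0]

```text
t: 6.45
eef_pos: [481.8, -139.8, 81.6]
tcp_rot: [2.391, 1.57, 2.137]
ft_force: [-0.1, -0.9, 0.4]
opening: 0.999
```

```bash
python3 -c "
from h import *
where();cv2.imwrite('pics/s6.png',cv2.resize(env.read_camera('side')[190:270,252:342,::-1],None,fx=7,fy=7,interpolation=2))
a=env.read_camera('wrist')[:,:,::-1];cv2.imwrite('pics/w6.png',cv2.resize(a[150:330,180:460],None,fx=2.8,fy=2.8,interpolation=2))
plan((482,-139.9,83),-0.24,1)
"
```

```text
t 6.45 p [ 481.8 -139.8   81.6] jaw -0.254 tilt [-0.6  0.9] F [-0.1 -0.9  0.4] M [ 0.02 -0.1  -0.  ] open 95.0 j [-0.41  0.49  1.98  0.    0.66 -0.16]
[[-0.7, 0.0, -0.2, -0.014, 0.0, -0.0]]
```

View pics/s6.png

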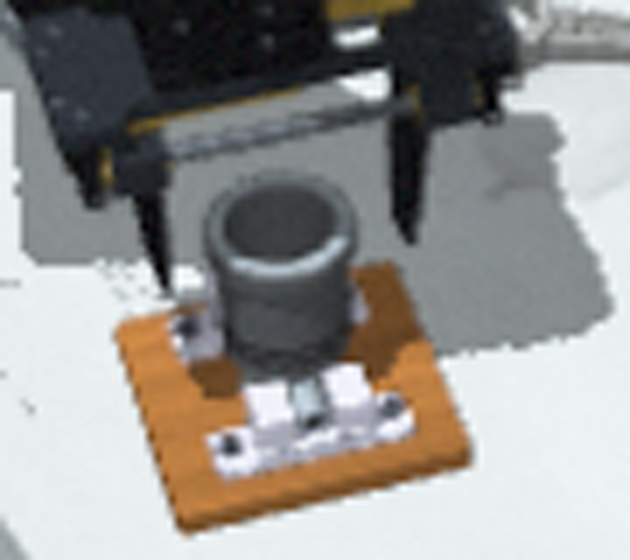

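View pics/w6.png

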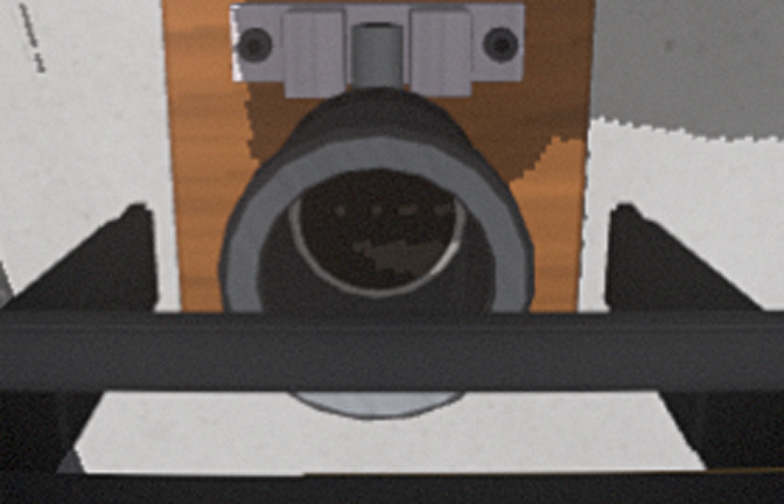

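step_arm:
  rows:
    - [-0.7, 0, -0.8, 0, 0, 0]
    - [0, 0, 0, 0, 0, 0]
    - [0, 0, 0, 0, 0, 0]
    - [0, 0, 0, 0, 0, 0]
    - [0, 0, 0, 0, 0, 0]
    - [0, 0, 0, 0, 0, 0]
  grip: 40

```text
t: 7.3
eef_pos: [481.5, -139.8, 83.8]
tcp_rot: [0.213, 1.569, -0.041]
ft_force: [0.3, -0.2, -0.7]
opening: 0.653
```

```bash
python3 -c "
from h import *
where()"
```

```text
t 7.3 p [ 481.5 -139.8   83.8] jaw -0.254 tilt [ 1.5 -0.1] F [ 0.3 -0.2 -0.7] M [-0.02 -0.12  0.02] open 62.1 j [-0.41  0.49  1.98  0.    0.67 -0.16]
```

step_arm:
  rows:
    - [0, 0, 0, 0.17, 0, 0]
    - [0, 0, 0, 0.17, 0, 0]
    - [0, 0, 0, 0.08, 0, 0]
    - [0, 0, 0, -0.17, 0, 0]
    - [-0.7, 0, 0, -0.17, 0, 0]
    - [-0.7, 0, 0, -0.17, 0, 0]
    - [-0.7, 0, 0, -0.17, 0, 0]
    - [0, 0, 0, -0.12, 0, 0]

```text
t: 8.3
eef_pos: [481.6, -139.6, 85.1]
tcp_rot: [0.475, 1.57, 0.61]
ft_force: [0.3, 0.4, -1.0]
opening: 0.652
```

```bash
python3 -c "
from h import *
where();cv2.imwrite('pics/s7.png',cv2.resize(env.read_camera('side')[190:270,252:342,::-1],None,fx=7,fy=7,interpolation=2))
a=env.read_camera('wrist')[:,:,::-1];cv2.imwrite('pics/w7.png',cv2.resize(a[150:330,180:460],None,fx=2.8,fy=2.8,interpolation=2))
"
```

```text
t 8.3 p [ 481.6 -139.6   85.1] jaw 0.135 tilt [1.  0.7] F [ 0.3  0.4 -1. ] M [-0.06 -0.37 -0.14] open 62.1 j [-0.41  0.49  1.98  0.    0.67 -0.55]
```

View pics/s7.png

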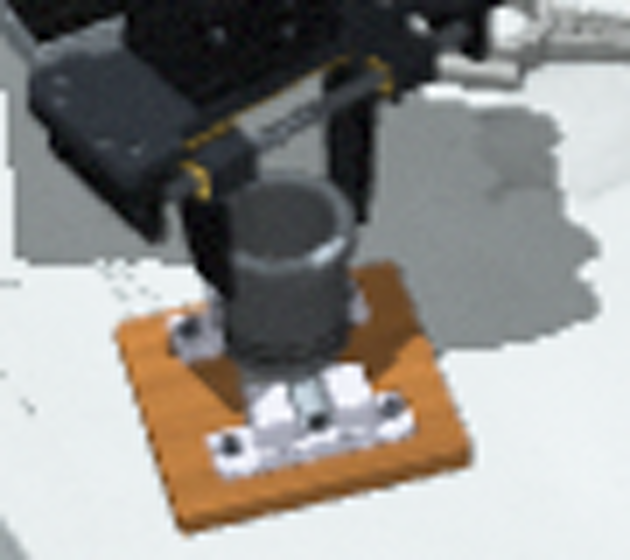

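View pics/w7.png

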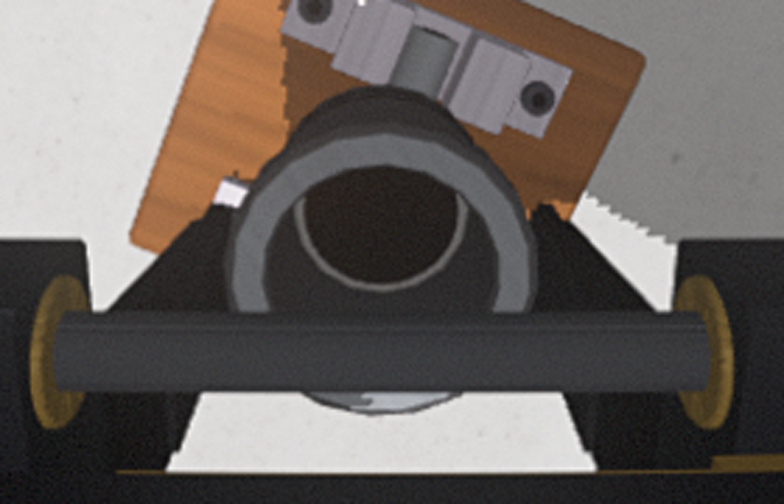

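step_arm:
  rows:
    - [0, 0, 0, 0.18, 0, 0]
    - [-0.8, 0, 0, 0.18, 0, 0]
    - [-0.8, 0, 0, 0.18, 0, 0]
    - [-0.6, 0, 0, 0.16, 0, 0]
    - [0, 0, 0, -0.18, 0, 0]
    - [-0.8, 0, 0, -0.18, 0, 0]
    - [-0.8, 0, 0, -0.18, 0, 0]
    - [-0.6, 0, 0, -0.16, 0, 0]

```text
t: 9.4
eef_pos: [481.5, -139.5, 88.3]
tcp_rot: [1.451, 1.57, 1.55]
ft_force: [0.9, -0.2, -4.0]
opening: 0.649
```

step_arm:
  rows:
    - [0, 0, 0, 0.18, 0, 0]
    - [-0.8, 0, 0, 0.18, 0, 0]
    - [-0.8, 0, 0, 0.18, 0, 0]
    - [-0.6, 0, 0, 0.16, 0, 0]
    - [0, 0, 0, -0.18, 0, 0]
    - [-0.8, 0, 0, -0.18, 0, 0]
    - [-0.8, 0, 0, -0.18, 0, 0]
    - [-0.6, 0, 0, -0.16, 0, 0]

```text
t: 10.4
eef_pos: [481.6, -139.5, 91.8]
tcp_rot: [1.961, 1.57, 2.033]
ft_force: [0.3, 0.2, -2.8]
opening: 0.652
```

```bash
python3 -c "
from h import *
where();cv2.imwrite('pics/s8.png',cv2.resize(env.read_camera('side')[190:270,252:342,::-1],None,fx=7,fy=7,interpolation=2))
a=env.read_camera('wrist')[:,:,::-1];cv2.imwrite('pics/w8.png',cv2.resize(a[150:330,180:460],None,fx=2.8,fy=2.8,interpolation=2))
"
```

```text
t 10.4 p [ 481.6 -139.5   91.8] jaw 0.072 tilt [-0.6  1.1] F [ 0.3  0.2 -2.8] M [ 0.01 -0.2  -0.09] open 62.0 j [-0.41  0.48  1.98  0.    0.69 -0.49]
```

View pics/s8.png

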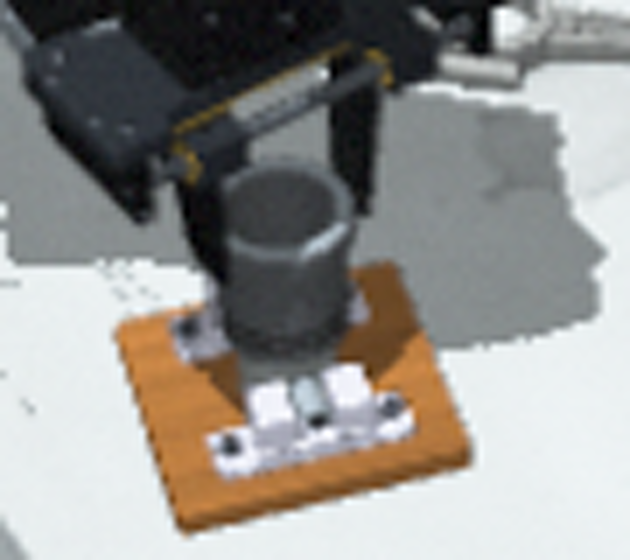

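View pics/w8.png

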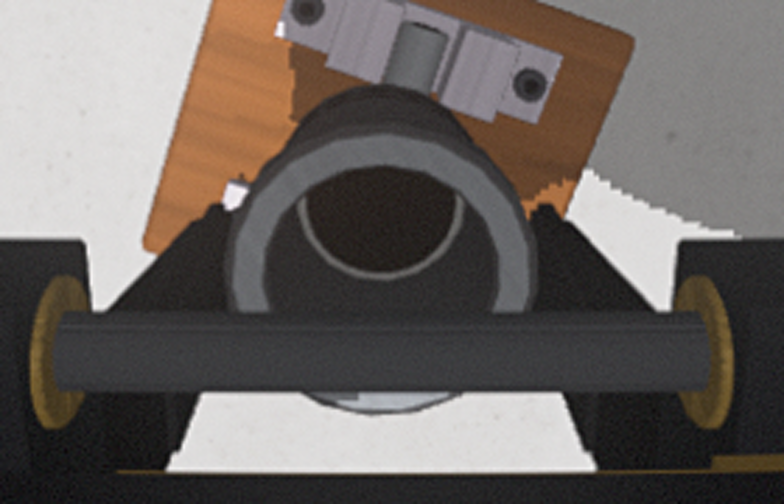

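step_arm:
  rows:
    - [0, 0, 0, 0.18, 0, 0]
    - [-0.9, 0, 0, 0.18, 0, 0]
    - [-0.9, 0, 0, 0.18, 0, 0]
    - [-0.7, 0, 0, 0.16, 0, 0]
    - [0, 0, 0, -0.18, 0, 0]
    - [-0.9, 0, 0, -0.18, 0, 0]
    - [-0.9, 0, 0, -0.18, 0, 0]
    - [-0.7, 0, 0, -0.17, 0, 0]

```text
t: 11.5
eef_pos: [481.3, -139.5, 95.9]
tcp_rot: [2.486, 1.569, 2.513]
ft_force: [0.6, -0.0, -2.8]
opening: 0.649
```

step_arm:
  rows:
    - [0, 0, 0, 0.18, 0, 0]
    - [-0.9, 0, 0, 0.18, 0, 0]
    - [-0.9, 0, 0, 0.18, 0, 0]
    - [-0.7, 0, 0, 0.16, 0, 0]
    - [0, 0, 0, -0.18, 0, 0]
    - [-0.9, 0, 0, -0.18, 0, 0]
    - [-0.9, 0, 0, -0.18, 0, 0]
    - [-0.7, 0, 0, -0.17, 0, 0]

```text
t: 12.5
eef_pos: [481.2, -139.5, 99.8]
tcp_rot: [2.644, 1.568, 2.632]
ft_force: [2.6, 0.7, -3.3]
opening: 0.649
```

step_arm:
  rows:
    - [0, 0, 0, 0.18, 0, 0]
    - [-0.9, 0, 0, 0.18, 0, 0]
    - [-0.9, 0, 0, 0.18, 0, 0]
    - [-0.7, 0, 0, 0.16, 0, 0]
    - [0, 0, 0, -0.18, 0, 0]
    - [-0.9, 0, 0, -0.18, 0, 0]
    - [-0.9, 0, 0, -0.18, 0, 0]
    - [-0.7, 0, 0, -0.17, 0, 0]

```text
t: 13.5
eef_pos: [481.3, -139.7, 104.0]
tcp_rot: [2.815, 1.568, 2.765]
ft_force: [1.8, 0.2, -1.6]
opening: 0.651
```

```bash
python3 -c "
from h import *
where();cv2.imwrite('pics/s9.png',cv2.resize(env.read_camera('side')[190:270,252:342,::-1],None,fx=7,fy=7,interpolation=2))
a=env.read_camera('wrist')[:,:,::-1];cv2.imwrite('pics/w9.png',cv2.resize(a[150:330,180:460],None,fx=2.8,fy=2.8,interpolation=2))
"
```

```text
t 13.5 p [ 481.3 -139.7  104. ] jaw -0.05 tilt [-2.6  1. ] F [ 1.8  0.2 -1.6] M [-0.02 -0.37 -0.01] open 61.9 j [-0.41  0.46  1.96 -0.    0.72 -0.36]
```

View pics/s9.png

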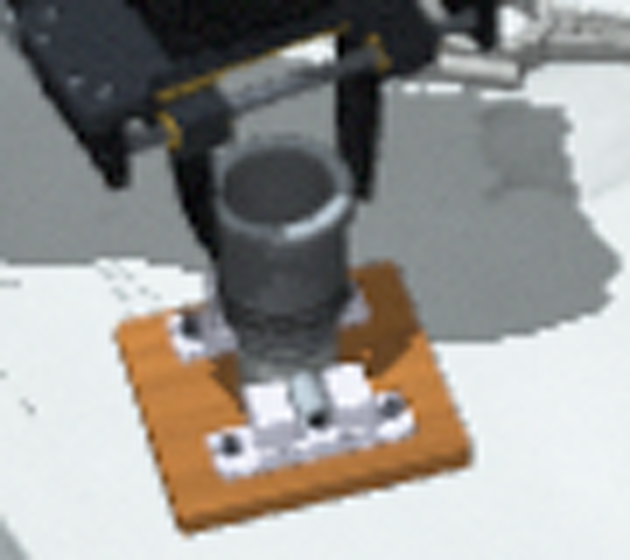

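View pics/w9.png

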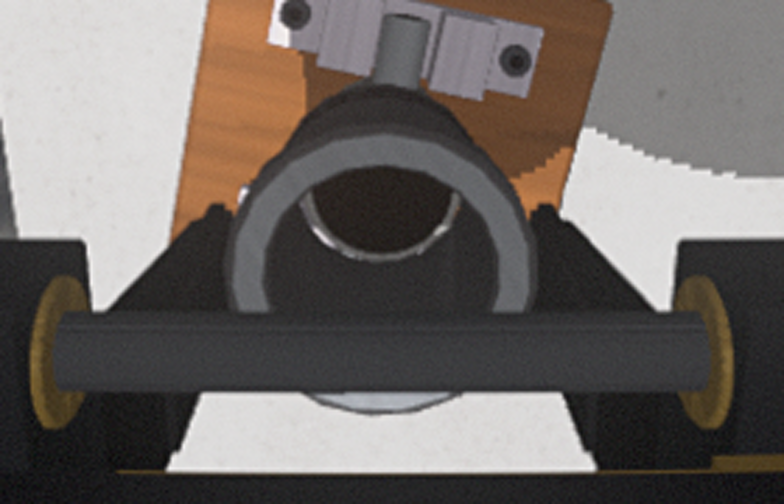

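step_arm:
  rows:
    - [0, 0, 0, 0.18, 0, 0]
    - [-0.9, 0, 0, 0.18, 0, 0]
    - [-0.9, 0, 0, 0.18, 0, 0]
    - [-0.7, 0, 0, 0.14, 0, 0]
    - [0, 0, 0, -0.18, 0, 0]
    - [-0.9, 0, 0, -0.18, 0, 0]
    - [-0.9, 0, 0, -0.18, 0, 0]
    - [-0.7, 0, 0, -0.18, 0, 0]

```text
t: 14.6
eef_pos: [479.9, -139.2, 107.9]
tcp_rot: [2.87, 1.564, 2.794]
ft_force: [1.5, -0.6, -2.9]
opening: 0.651
```

step_arm:
  rows:
    - [0, 0, 0, 0.18, 0, 0]
    - [-0.9, 0, 0, 0.18, 0, 0]
    - [-0.9, 0, 0, 0.18, 0, 0]
    - [-0.7, 0, 0, 0.14, 0, 0]
    - [0, 0, 0, -0.18, 0, 0]
    - [-0.9, 0, 0, -0.18, 0, 0]
    - [-0.9, 0, 0, -0.18, 0, 0]
    - [-0.7, 0, 0, -0.18, 0, 0]

```text
t: 15.6
eef_pos: [479.0, -139.0, 112.1]
tcp_rot: [2.919, 1.562, 2.822]
ft_force: [-0.4, -0.1, -3.3]
opening: 0.647
```

step_arm:
  rows:
    - [0, 0, 0, 0.18, 0, 0]
    - [-0.9, 0, 0, 0.18, 0, 0]
    - [-0.9, 0, 0, 0.18, 0, 0]
    - [-0.7, 0, 0, 0.14, 0, 0]
    - [0, 0, 0, -0.18, 0, 0]
    - [-0.9, 0, 0, -0.18, 0, 0]
    - [-0.9, 0, 0, -0.18, 0, 0]
    - [-0.7, 0, 0, -0.18, 0, 0]

```text
t: 16.6
eef_pos: [476.8, -138.2, 115.7]
tcp_rot: [2.928, 1.556, 2.809]
ft_force: [0.0, 0.9, -3.1]
opening: 0.649
```

```bash
python3 -c "
from h import *
where();cv2.imwrite('pics/s10.png',cv2.resize(env.read_camera('side')[190:270,252:342,::-1],None,fx=7,fy=7,interpolation=2))
"
```

```text
t 16.6 p [ 476.8 -138.2  115.7] jaw -0.119 tilt [-14.2   4.9] F [ 0.   0.9 -3.1] M [-0.04 -0.07 -0.09] open 61.7 j [-0.41  0.44  1.96 -0.    0.76 -0.29]
```

View pics/s10.png

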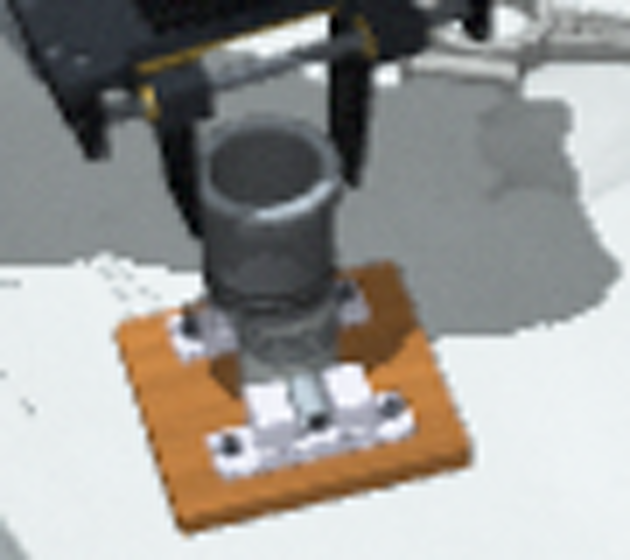

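```bash
python3 -c "
from h import *
plan((479,-139,150),-0.12,4)
"
```

```text
[[-8.6, -0.1, 0.5, 0.003, -0.004, -0.001], [-8.6, -0.1, 0.5, 0.003, -0.004, -0.001], [-8.6, -0.1, 0.5, 0.003, -0.004, -0.001], [-8.6, -0.1, 0.6, 0.003, -0.004, -0.001]]
```

step_arm:
  rows:
    - [-6, 0, 0.3, 0, -0.003, -0.001]
    - [-8, 0, 0.5, 0, -0.004, -0.001]
    - [-10, 0, 0.5, 0, -0.004, -0.001]
    - [-12, 0, 0.5, 0, -0.003, -0.001]
    - [0, 0, 0, 0, 0, 0]

```text
t: 17.27
eef_pos: [478.9, -138.5, 154.7]
tcp_rot: [-1.077, 1.569, -1.207]
ft_force: [-0.4, -0.1, -2.4]
opening: 0.649
```

```bash
python3 -c "
from h import *
where();cv2.imwrite('pics/s11.png',cv2.resize(env.read_camera('side')[180:270,252:342,::-1],None,fx=6.6,fy=6.6,interpolation=2))
plan((545,175,155),0.1,10)
"
```

```text
t 17.275 p [ 478.9 -138.5  154.7] jaw -0.13 tilt [ 0.5 -1.4] F [-0.4 -0.1 -2.4] M [-0.1  -0.06 -0.05] open 61.7 j [-0.41  0.38  1.92 -0.    0.84 -0.28]
[[-0.1, 31.9, 2.5, -0.023, -0.0, 0.0], [-0.1, 31.9, 3.2, -0.023, -0.0, 0.0], [-0.1, 31.8, 4.0, -0.023, -0.0, 0.0], [-0.1, 31.7, 4.7, -0.023, -0.0, 0.0], [-0.1, 31.6, 5.4, -0.023, -0.0, 0.0], [-0.1, 31.4, 6.2, -0.023, -0.0, 0.0], [-0.1, 31.3, 6.9, -0.023, -0.0, 0.0], [-0.1, 31.1, 7.6, -0.023, -0.0, 0.0], [-0.1, 30.9, 8.3, -0.023, -0.0, 0.0], [-0.1, 30.7, 9.0, -0.023, -0.0, 0.0]]
```

View pics/s11.png

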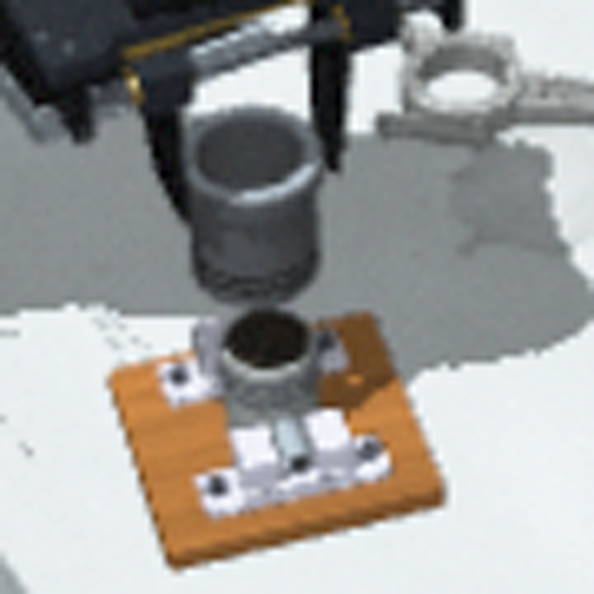

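```bash
python3 -c "
from h import *
print(pix2w('side',[(290,166),(407,130)],0)); print(pix2w('side',[(278,140),(435,105)],80)); 
for z in (0,80,150): print(z,pix2w('top',[(260,181),(50,160)],z))
"
```

```text
[[ 660.50199864  201.76432259    0.        ]
 [1142.02064579  155.6756425     0.        ]]
[[ 649.79466114  259.53291164   80.        ]
 [1253.94627142  141.34611608   80.        ]]
0 [[663.02801127  76.15504214   0.        ]
 [702.59251935 635.62996532   0.        ]]
80 [[650.48045022  65.96453499  80.        ]
 [687.5932675  590.77051901  80.        ]]
150 [[639.5013343   57.04784123 150.        ]
 [674.46892213 551.51850349 150.        ]]
```

```bash
python3 -c "
from h import *
plan((545,178,150),1.4,12)
"
```

```text
[[0.3, 26.9, 2.1, -0.128, -0.0, 0.0], [0.3, 26.4, 5.5, -0.128, -0.0, 0.0], [0.3, 25.5, 8.8, -0.128, -0.0, 0.0], [0.3, 24.2, 11.9, -0.128, -0.0, 0.0], [0.3, 22.4, 14.9, -0.128, -0.0, 0.0], [0.3, 20.4, 17.6, -0.128, -0.0, 0.0], [0.3, 18.0, 20.1, -0.128, -0.0, 0.0], [0.3, 15.3, 22.2, -0.128, -0.0, 0.0], [0.3, 12.3, 24.0, -0.128, -0.0, 0.0], [0.3, 9.2, 25.3, -0.128, -0.0, 0.0], [0.3, 5.9, 26.3, -0.128, -0.0, 0.0], [0.3, 2.5, 26.8, -0.128, -0.0, 0.0]]
```

step_arm:
  rows:
    - [0, 20, 1.5, -0.06, 0, 0]
    - [0, 27, 4, -0.12, 0, 0]
    - [0, 26, 7, -0.128, 0, 0]
    - [0, 25, 10, -0.128, 0, 0]
    - [0, 24, 13, -0.128, 0, 0]
    - [0, 22, 16, -0.128, 0, 0]
    - [0, 20, 18.5, -0.128, 0, 0]
    - [0, 17, 20, -0.128, 0, 0]

```text
t: 18.32
eef_pos: [517.8, 71.9, 151.6]
tcp_rot: [2.445, 1.566, -2.997]
ft_force: [1.1, 0.6, -2.7]
opening: 0.653
```

```bash
python3 -c "
from h import *
where();plan((545,178,145),1.4,6)
"
```

```text
t 18.325 p [517.8  71.9 151.6] jaw 0.841 tilt [-4.3 -0.6] F [ 1.1  0.6 -2.7] M [ 0.04 -0.23 -0.02] open 62.1 j [ 0.01  0.41  1.87 -0.    0.86 -0.83]
[[1.1, 8.4, 16.2, -0.093, -0.0, -0.001], [1.1, 6.9, 16.9, -0.093, -0.0, -0.001], [1.1, 5.3, 17.5, -0.093, -0.0, -0.001], [1.1, 3.6, 17.9, -0.093, -0.0, -0.001], [1.1, 1.9, 18.2, -0.093, -0.0, -0.001], [1.1, 0.2, 18.3, -0.093, -0.0, -0.001]]
```

step_arm:
  rows:
    - [1, 8, 16, -0.093, 0, -0.001]
    - [1, 7, 17, -0.093, 0, -0.001]
    - [1, 5, 17.5, -0.093, 0, -0.001]
    - [1, 3.6, 17.5, -0.093, 0, -0.001]
    - [1, 1.9, 16, -0.093, 0, -0.001]
    - [1, 0.2, 12, -0.093, 0, -0.001]
    - [0, 0, 0, 0, 0, 0]

```text
t: 19.2
eef_pos: [541.2, 174.2, 141.9]
tcp_rot: [2.463, 1.565, -2.401]
ft_force: [0.2, -0.8, -3.5]
opening: 0.653
```

```bash
python3 -c "
from h import *
where();plan((545,178,75),1.4,5)
a=env.read_camera('top')[140:300,150:380,::-1];cv2.imwrite('pics/t12.png',cv2.resize(a,None,fx=3.3,fy=3.3,interpolation=2))
a=env.read_camera('side')[100:280,200:420,::-1];cv2.imwrite('pics/s12.png',cv2.resize(a,None,fx=3.3,fy=3.3,interpolation=2))
"
```

```text
t 19.2 p [541.2 174.2 141.9] jaw 1.418 tilt [-4.3 -4. ] F [ 0.2 -0.8 -3.5] M [ 0.09 -0.13  0.04] open 62.1 j [ 0.2   0.49  1.77 -0.    0.89 -1.22]
[[13.4, -0.7, 0.9, 0.004, -0.001, -0.001], [13.4, -0.7, 0.9, 0.004, -0.001, -0.001], [13.4, -0.7, 0.9, 0.004, -0.001, -0.001], [13.4, -0.7, 0.9, 0.004, -0.001, -0.001], [13.4, -0.6, 0.9, 0.004, -0.001, -0.001]]
```

View pics/t12.png

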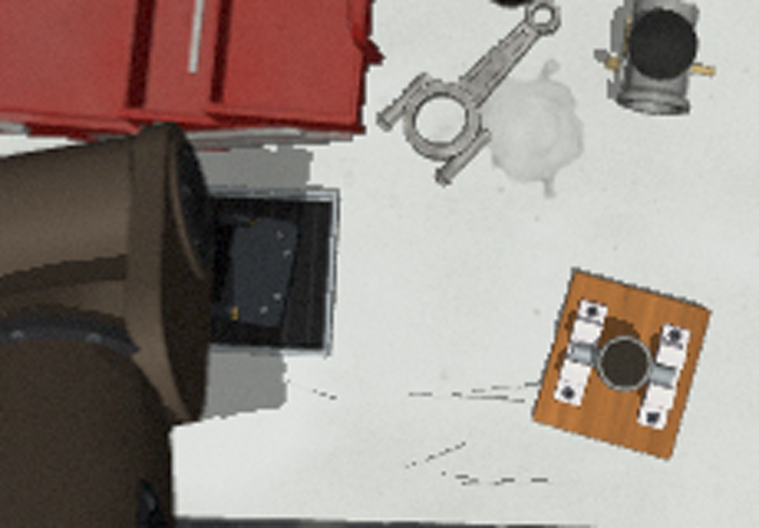

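View pics/s12.png

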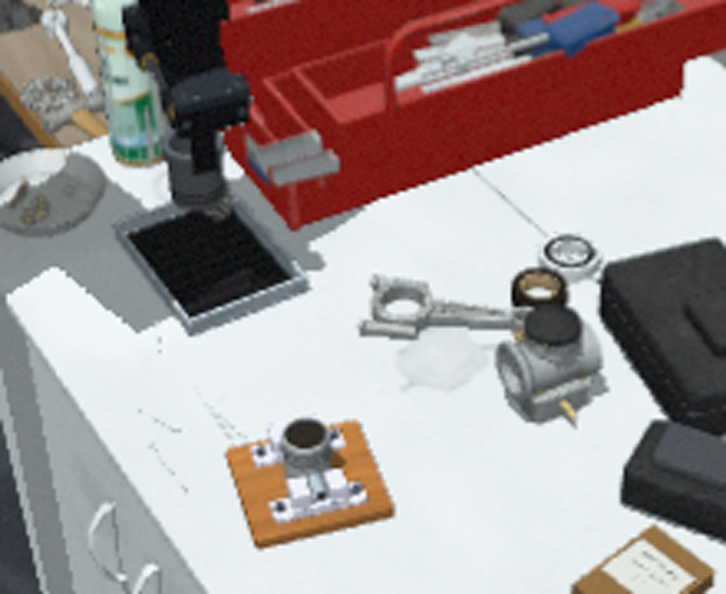

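step_arm:
  rows:
    - [13, -0.7, 0.9, 0.004, -0.001, -0.001]
    - [15, -0.7, 0.9, 0.004, -0.001, -0.001]
    - [15, -0.7, 0.9, 0.004, -0.001, -0.001]
    - [15, -0.6, 0.9, 0.004, -0.001, -0.001]
    - [13, -0.4, 0.5, 0, -0.001, -0.001]
    - [6, 0, 0, 0, 0, 0]
    - [0, 0, 0, 0, 0, 0]

```text
t: 20.18
eef_pos: [544.3, 175.6, 58.3]
tcp_rot: [2.156, 1.57, -2.733]
ft_force: [0.1, 0.6, -1.8]
opening: 0.652
```

```bash
python3 -c "
from h import *
where();plan((545,178,48),1.41,5)
a=env.read_camera('wrist')[:,:,::-1];cv2.imwrite('pics/w13.png',a)
a=env.read_camera('side')[130:220,220:310,::-1];cv2.imwrite('pics/s13.png',cv2.resize(a,None,fx=6.6,fy=6.6,interpolation=2))
"
```

```text
t 20.175 p [544.3 175.6  58.3] jaw 1.394 tilt [-0.6 -0.2] F [ 0.1  0.6 -1.8] M [ 0.08 -0.14 -0.04] open 62.0 j [ 0.2   0.6   1.83 -0.    0.71 -1.2 ]
[[2.1, -0.1, 0.5, -0.003, -0.0, -0.0], [2.1, -0.1, 0.5, -0.003, -0.0, -0.0], [2.1, -0.1, 0.5, -0.003, -0.0, -0.0], [2.1, -0.1, 0.5, -0.003, -0.0, -0.0], [2.1, -0.1, 0.5, -0.003, -0.0, -0.0]]
```

View pics/w13.png

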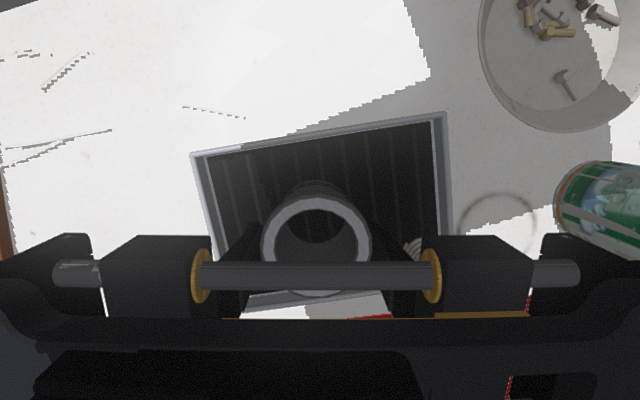

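View pics/s13.png

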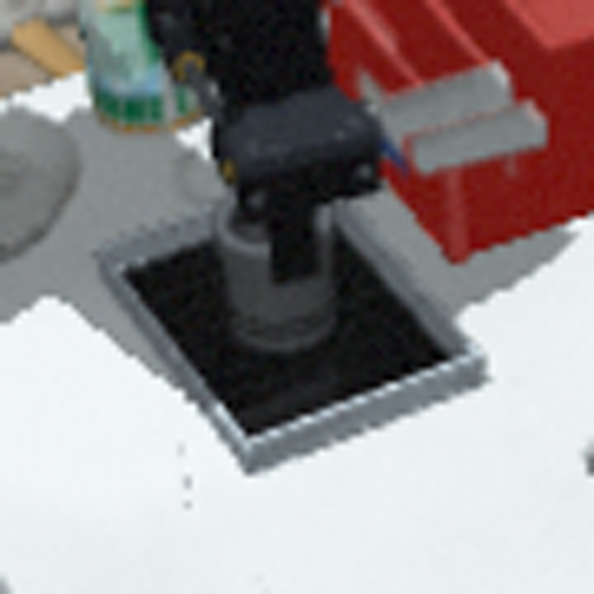

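step_arm:
  rows:
    - [3, 0, 0.5, 0, 0, 0]
    - [3, 0, 0.3, 0, 0, 0]
    - [2, 0, 0, 0, 0, 0]
    - [1.5, 0, 0, 0, 0, 0]
    - [0, 0, 0, 0, 0, 0]

```text
t: 20.9
eef_pos: [545.2, 176.7, 50.0]
tcp_rot: [-1.238, 1.568, 0.156]
ft_force: [-0.0, 0.8, -2.4]
opening: 0.649
```

step_arm:
  rows:
    - [1, 0, 0, 0, 0, 0]

```text
t: 21.02
eef_pos: [545.3, 176.7, 49.0]
tcp_rot: [-1.25, 1.568, 0.144]
ft_force: [0.5, 0.2, -2.7]
opening: 0.646
```

step_arm:
  rows:
    - [1, 0, 0, 0, 0, 0]

```text
t: 21.15
eef_pos: [545.3, 176.6, 48.0]
tcp_rot: [-1.247, 1.568, 0.147]
ft_force: [0.2, -0.5, -3.4]
opening: 0.652
```

step_arm:
  rows:
    - [1, 0, 0, 0, 0, 0]

```text
t: 21.28
eef_pos: [545.3, 176.6, 46.9]
tcp_rot: [-1.243, 1.568, 0.151]
ft_force: [0.1, 0.3, -3.2]
opening: 0.649
```

step_arm:
  rows:
    - [0.8, 0, 0, 0, 0, 0]

```text
t: 21.4
eef_pos: [545.3, 176.6, 46.1]
tcp_rot: [-1.243, 1.568, 0.151]
ft_force: [-0.1, 0.2, -3.2]
opening: 0.652
```

step_arm:
  rows:
    - [0.8, 0, 0, 0, 0, 0]

```text
t: 21.52
eef_pos: [545.7, 176.6, 45.8]
tcp_rot: [-1.289, 1.567, 0.105]
ft_force: [-2.0, -2.5, 11.3]
opening: 0.648
```

step_arm:
  rows:
    - [0, 0, 0, 0, 0, 0]

```text
t: 21.65
eef_pos: [545.7, 176.6, 46.0]
tcp_rot: [-1.284, 1.567, 0.111]
ft_force: [-1.3, -0.2, -2.9]
opening: 0.649
```

step_arm:
  rows:
    - [0, 0, 0, 0, 0, 0]
    - [0, 0, 0, 0, 0, 0]
    - [0, 0, 0, 0, 0, 0]
    - [0, 0, 0, 0, 0, 0]
    - [0, 0, 0, 0, 0, 0]
  grip: 95

```text
t: 22.28
eef_pos: [546.1, 176.7, 46.2]
tcp_rot: [-1.246, 1.566, 0.148]
ft_force: [-0.9, 0.1, -0.1]
opening: 0.995
```

```bash
python3 -c "
from h import *
where()
a=env.read_camera('wrist')[:,:,::-1];cv2.imwrite('pics/w14.png',a)
"
```

```text
t 22.275 p [546.1 176.7  46.2] jaw 1.394 tilt [4.8 0.7] F [-0.9  0.1 -0.1] M [ 0.08 -0.16 -0.  ] open 94.6 j [ 0.2   0.62  1.83 -0.    0.68 -1.2 ]
```

View pics/w14.png

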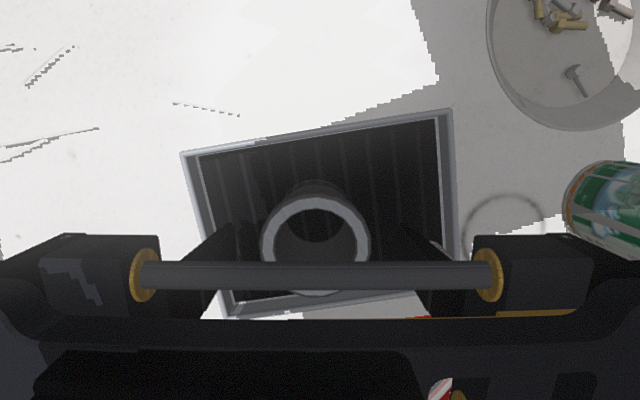

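Released, force zero; the liner stands between the open fingers at about (316,245). Straight up.

step_arm:
  rows:
    - [-8, 0, 0, 0, 0, 0]
    - [-15, 0, 0, 0, 0, 0]
    - [-25, 0, 0, 0, 0, 0]
    - [-30, 0, 0, 0, 0, 0]
    - [-30, 0, 0, 0, 0, 0]
    - [-30, 0, 0, 0, 0, 0]
    - [0, 0, 0, 0, 0, 0]

```text
t: 23.2
eef_pos: [545.5, 176.7, 194.7]
tcp_rot: [-1.222, 1.562, 0.173]
ft_force: [0.4, -0.4, -0.6]
opening: 0.998
```

```bash
python3 -c "
from h import *
where()
a=env.read_camera('wrist')[:,:,::-1];cv2.imwrite('pics/w15.png',a)
a=env.read_camera('side')[125:275,210:410,::-1];cv2.imwrite('pics/s15.png',cv2.resize(a,None,fx=3.9,fy=3.9,interpolation=2))
"
```

```text
t 23.2 p [545.5 176.7 194.7] jaw 1.394 tilt [8.8 1.5] F [ 0.4 -0.4 -0.6] M [ 0.06 -0.12 -0.01] open 94.9 j [ 0.2   0.43  1.71 -0.    1.   -1.2 ]
```

View pics/w15.png

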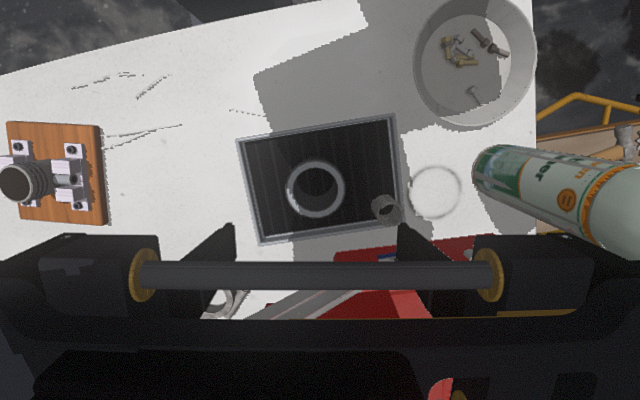

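View pics/s15.png

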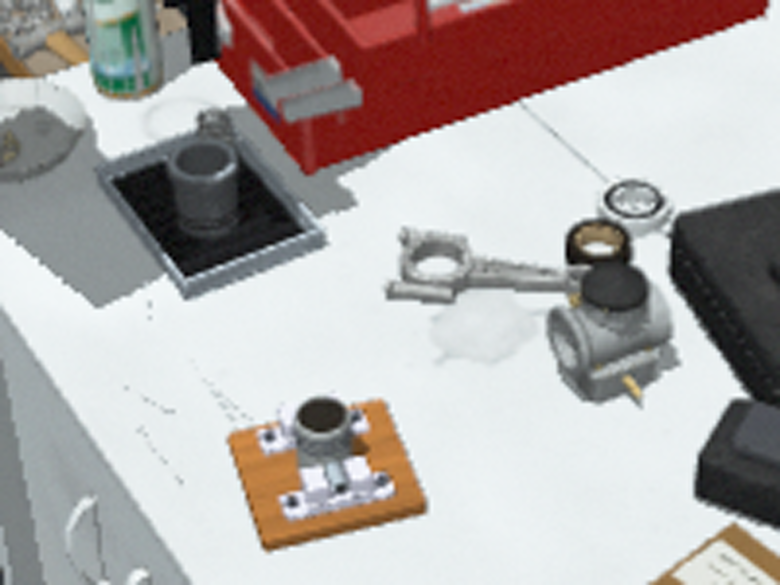

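The wrist picture shows the liner upright in the tray at (315,188) and the spring untouched at (386,208). The side picture shows the piston down in its cradle with its pin in the slots at (340,480). Nothing is touching the robot, so I'm handing in.

```bash
python3 -c "
from h import *
env.job_done();where()"
```

```text
the job is handed in; nothing more can be done
the job is handed in; nothing more can be done
```

The liner is off the piston and standing flange up near the middle of the tray, at about (545, 177). The piston stayed down in its cradle throughout. I handed in at about 23 s of the 61 s allowed.

- **Freeing the liner:** I gripped the flange (opening read 62 mm) and swung it to and fro by about 0.65 rad. Each swing raised it about 2 mm, until it was about 32 mm up and clear of the crown. I then lifted it away and lowered it into the tray until the wrist force showed contact (about 11 N), and released it.
- **Last checks:** The final side and wrist pictures show the liner upright in the tray and the spring standing untouched. The piston is seated with its pin in the slots, and the con rod and carburettor are where they were. The wrist force was about zero with the fingers clear. I did not look again at the spanner; the arm never went near it.
- **What disagreed:** The side picture put the fingertips at the reported TCP, not 25 mm ahead of it as stated, and the finger spacing in the wrist picture agreed. Because of this my first grasp closed above the liner, which the opening reading (40 mm) and the pictures showed. I saw no sign that it touched the liner, and I regripped about 27 mm lower.
- **Drift in the last swings:** The tool drifted about 5 mm sideways and tilted 14 mrad. I corrected this during the lift, and the piston had not moved.

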